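# Fit the missing U-bolt on the carrier tube of a training station

### The arm

A 6-joint arm with a two-finger parallel gripper is mounted at the origin on the work surface. World frame = base frame: x ahead of the robot, y to its left, z up, the work surface at z = 0. Lengths are in mm, angles in rad, forces in N, time in s.
With the tool pointing down it reaches from about 275 to 975 mm from the base axis. Payload 8.4 kg.
Tool frame: the origin (TCP) lies midway between the tips of the shut fingers; the grasp point (between the pads) lies 19 mm behind it; z points along the fingers, y is the line along which they close (so a half turn about z gives the same grasp; the last joint's range is limited). The gripper opens to 92 mm and grips with 3 to 60 N. Pads are 20 mm wide; open, the fingers measure 128 mm over their backs; the gripper's body (75 mm by 189 mm) begins 69 mm behind the grasp point.
Start: joints at [-1.32, 0.353, 1.633, -0, 1.155, -0.002], TCP at [156.321, -605.138, 214.583] pointing down, gripper open.
Joint ranges: [-2.63, 2.63], [-0.92, 2.1], [0.06, 2.66], [-1.3, 4.44], [0, 2.69], [-3.02, 3.02]. Speed limits (rad/s): [2.22, 2.22, 2.79, 3.14, 3.14, 3.14].

### API

Orientations are given as a unit quaternion [x, y, z, w].
In Python, from cell import bot gives the robot as it stands. The module is installed in compiled form; this text tells all that it offers.
- The arm moves only by the tool drive_tool, never from a script. Its argument "deltas" is one flat list of numbers, 7 for each row, row after row: the opening, from 0 (shut) to 1 (fully open), then the shift along the tool's x, y, z scaled (see below), then the turn, a rotation vector about the tool's x, y, z scaled (see below). In form: [hand, tx, ty, tz, rx, ry, rz, hand, tx, ty, tz, rx, ry, rz, ...]. A call has 1 to 10 rows; each row shifts and turns the commanded pose from where the row before left it, along the tool's axes as they then stand; what a row does not reach is not made up. The controller multiplies each number of a shift by 0.3 m and each number of a turn by 4 degrees. A row lasts 1/10 s, in which the tool goes at most 50 mm and 8.59 degrees, less where a joint would pass 70% of its speed; a pose out of reach is approached as far as the arm can. A call with a number of a shift or a turn outside -1 to 1 is refused whole. A call with a gripper value outside its range is refused whole. The fingers move at their own pace and stop on an object; "newtons" is the grip in N (left out, the last holds). Time passes only in rows, so rows that do not move let the fingers close. It gives the time, the measured TCP pose, the force, the opening and the grip force at its end, in the units of the state.
- bot.sense(): the state, without advancing time (a new reading comes with each control period).
- bot.grab_frame(name): name is "scene" or "top" or "wrist"; returns the picture (384x512x3 uint8, blue, green, red); there is no depth.
- bot.calibration(name): a dict with "intrinsics" (3x3 intrinsics, pixels), "R" (3x3) and "t" (3): a world point X has camera coordinates R X + t. Camera axes: x right, y down, z forward; pixel columns grow to the right and rows downward; lengths in mm; the calibration is good to about 2 mm. A picture is of the moment at which its call begins: read the wrist's pose just before it. calibration takes no time and is no camera call; for the wrist camera it gives the pose at the moment of the call.
- bot.finish_job(): hands the job in; it is judged then, once.
Trained networks look in the newest picture that a camera, given by its name, has taken for a name from the list of things; names that differ only in an ending like _2 or _b are one class to them, and where a whole thing is asked for, a point or a joint stands for the part that bears it (a point fixed in the world has none). Each returns a list of dicts, best first, with "confidence" (0 to 1); they miss things now and then, are a little off and sometimes report something else, mostly with a low value. They report only what shows in the picture. A call takes as long as a camera call.
- bot.search_frame(camera, target): "rect" ([left, top, right, bottom] in pixels, round what is visible of it).
- bot.outline_of(camera, target): "region" (384x512 bool, what is visible of it) and "rect" ([left, top, right, bottom] in pixels, round what is visible of it).
- bot.spot_point(camera, target): "location" ([column, row] in pixels: a listed point, or the origin of a listed thing).
The state is a dict: "time_s": time; "joint_positions": joint angles; "joint_velocities": joint speeds; "effort": joint torques, N m; "tool_pos": TCP position; "orientation": TCP orientation; "force": force on the tool from outside, world axes, zero at the start; "wrist_torque": the same for the moment, N m; "width": finger opening in mm; "grip_force": force on a finger pad.
Only numpy, scipy, OpenCV 4.12 (cv2) and the standard library are available. Lean on these libraries where they do the work, as an engineer would, in place of code of your own. Each camera call takes 0.05 s, during which the arm holds its last target. There are 200 camera calls.

### The job

Take the loose U-bolt out of the kit block and fit it to the middle bracket of the tube station: pass its two legs down either side of the grey tube and through the two holes of the clamp plate, then press it fully home, until the bow lies on the tube and the U-bolt stands square and upright like its two neighbours, and let go. The clamp plate is not yet fixed in its long slots, so feel for the holes, and never push the U-bolt against the station with more than 30 N. Leave the screwdriver and the two workpieces where they are.

Things in the scene. Friction and masses are not known exactly. Their poses are not given: they have to be found in the camera images.
- ubolt_center (a point): Loose U-bolt of 8 mm steel rod, 45 mm wide over the legs (leg centres 37 mm apart), 82.5 mm tall, about 110 g. This point is its centre, midway between the legs and 41.25 mm above the leg tips. z points up to the bow, x from leg to leg. The leg ends are flat, 7 mm across, slightly chamfered. The legs are straight up to 18.75 mm above this point; there the round bow begins. It starts upright in the kit block, bow up.
- bow_inside (a point): Point of the U-bolt: the inside of the bow at its highest, 33.25 mm above ubolt_center, 74.5 mm above the leg tips, same axes. When the U-bolt is home this point meets the top line of the tube.
- kit_block: Fixed grey plastic block, 85 (x) x 115 (y) x 36 mm high, origin in the middle of its underside. The U-bolt stands in it 22 mm to the +y side of its middle, legs side by side along x, 32 mm deep in two holes with up to 1.5 mm of play; it pulls straight up and out. Three black tube plugs 6 mm high lie on the -y side.
- tube_top (a point): Top line of the fixed grey tube (25 mm diameter, y along it, x across it, z up), 127.5 mm above the table, over the middle of the blue bracket. The end supports with U-bolts already fitted (8 mm higher than the tube) stand 115 mm either way along the tube.
- plate_face (a point): On the upper face of the bracket's steel clamp plate (60 mm across the tube, 136 mm along it, 6 mm thick), 41 mm straight below tube_top, same axes; a point of the fixed bracket. The plate is not yet fixed in its slots: its pair of holes stands anywhere up to 18 mm either way from here along the tube (y). That offset is not measured; see or feel it. The plate stays put unless pushed with over 15 N.
- plate_under (a point): Underside of the clamp plate, 6 mm below plate_face, same axes. The plate has two through holes of 10 mm diameter, 18.5 mm either side of the tube's middle line; a black saddle 18 mm wide fills plate to tube. Below each hole a spring tongue grips the leg: once the tips are about 7 mm below here, pushing takes 8 to 20 N until home, with the tips 27.5 mm below here.
- red_part_center (a point): Bystander: red plastic workpiece, loose disc 40 mm across, 25 mm high; its centre.
- silver_part_center (a point): Bystander: aluminium workpiece, loose disc 40 mm across, 25 mm high; its centre.
- screwdriver_grip (a point): Bystander: loose screwdriver with red handle, 190 mm long, lying on the table; middle of its handle.

How it is judged:
By the outcome, as a careful person would: the job done as asked, in the order asked, and still so for the second after the job is handed in, with the robot touching nothing.
It also fails if it takes over 72 s, if anything falls off the work surface, if the arm or the gripper's body presses on something with over 40 N, if the wrist force passes 120 N, or if a joint passes its speed limit or range.

## Working session

There is one attempt and no reset: what is moved stays moved. The work goes in short steps, Python scripts to look and compute and a tool call to move; the robot and the scene stay as the last step left them, time stands still between calls to the robot, and variables do not carry over. Pictures are saved under pics/ and viewed, at most 10 in all, crops included, and the job is handed in when it is done.

Besides the shell and the picture viewer there is one more tool, called as a command line: name --argument value ..., lists and objects as JSON in quotes. drive_tool: Moves the arm, as the interface text tells. Shifts and turns lie within -1 to 1; 1 stands for 0.3 m of shift or 4 degrees of turn. Its arguments: {"type":"object","properties":{"deltas":{"type":"array"},"newtons":{"type":"number"}},"required":["deltas"]}

```bash
mkdir -p pics
cat > h.py <<'E'
import numpy as np, cv2
from cell import bot
def ray(c,px):
    k=bot.calibration(c);K,R,t=[np.array(k[n],float) for n in("intrinsics","R","t")]
    d=R.T@np.linalg.solve(K,[px[0],px[1],1.]);return -R.T@t,d/np.linalg.norm(d)
def onz(c,px,z):
    o,d=ray(c,px);return o+d*(z-o[2])/d[2]
def tri(rs):
    A=sum(np.eye(3)-np.outer(d,d) for o,d in rs);b=sum((np.eye(3)-np.outer(d,d))@o for o,d in rs)
    p=np.linalg.solve(A,b);return p,[round(float(np.linalg.norm((np.eye(3)-np.outer(d,d))@(p-o))),1) for o,d in rs]
def proj(c,X):
    k=bot.calibration(c);p=np.array(k["intrinsics"])@(np.array(k["R"])@np.array(X,float)+np.array(k["t"]).ravel());return p[:2]/p[2]
E
python3 - <<'E'
from h import *
np.set_printoptions(precision=1,suppress=True)
ims=[]
for c in("scene","top"):
    im=bot.grab_frame(c);ims.append(im);cv2.imwrite(f"pics/{c}0.png",im)
for n in("ubolt_center","bow_inside","kit_block","tube_top","plate_face"):
    rs=[]
    for c in("scene","top"):
        r=bot.spot_point(c,n)
        print(n,c,[(np.round(q["location"]),round(q["confidence"],2)) for q in r[:2]])
        if r: rs.append(ray(c,r[0]["location"]))
    if len(rs)==2: print(tri(rs))
for c in("scene","top"): print(c,ray(c,(256,192)))
print(bot.sense())
E
```

```text
ubolt_center scene [(array([177., 292.]), 0.53)]
ubolt_center top [(array([374., 198.]), 0.71)]
(array([ 476.2, -259.7,   44.5]), [1.1, 1.1])
bow_inside scene [(array([181., 274.]), 0.47)]
bow_inside top [(array([376., 200.]), 0.62), (array([281., 242.]), 0.62)]
(array([ 474.7, -248.2,   79.4]), [5.0, 5.0])
kit_block scene [(array([173., 315.]), 0.66)]
kit_block top [(array([374., 204.]), 0.66)]
(array([ 470.3, -276.8,   -8.8]), [0.8, 0.8])
tube_top scene [(array([313., 192.]), 0.9)]
tube_top top [(array([227., 127.]), 0.62)]
(array([619.3,  51.4, 126.8]), [3.5, 3.5])
plate_face scene [(array([313., 203.]), 0.9)]
plate_face top [(array([226., 128.]), 0.68), (array([114., 166.]), 0.15)]
(array([623.5,  54.6,  94.5]), [0.9, 0.9])
scene (array([ 859.6, -695.4,  683.9]), array([-0.4,  0.7, -0.6]))
top (array([412.3,  -1.7, 800.6]), array([ 0.1, -0. , -1. ]))
{'time_s': 0.6, 'joint_positions': array([-1.3,  0.4,  1.6,  0. ,  1.2, -0. ]), 'joint_velocities': array([-0., -0., -0., -0.,  0.,  0.]), 'effort': array([ -0. , -59.3, -33.4,   0.1,   0. ,  -0. ]), 'tool_pos': array([ 156.3, -605.1,  214.6]), 'orientation': array([1. , 0.1, 0. , 0. ]), 'force': array([0.2, 0.2, 0.4]), 'wrist_torque': array([-0., -0., -0.]), 'grip_force': 0.0, 'width': 91.8718802889329}
```

View pics/scene0.png

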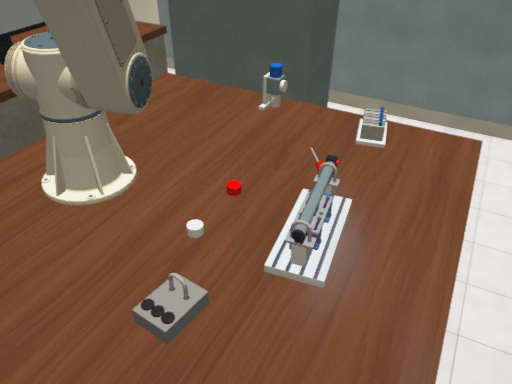

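View pics/top0.png

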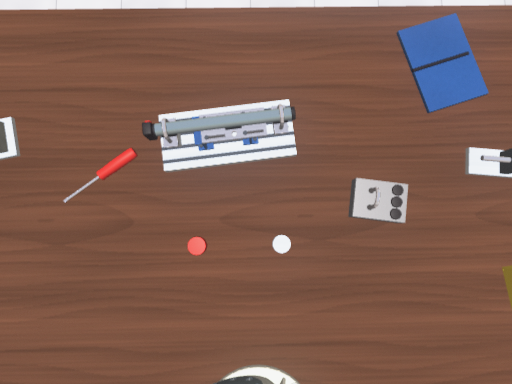

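The scene shows the kit block at about (172,305), with the U-bolt bow at (178,280). The station tube runs from (297,235) to (330,160). In the top view the block is at (380,200), the U-bolt legs are near (372,190) and (371,207), and the tube runs from (150,130) to (292,115).

Run:
```python
from h import *
np.set_printoptions(precision=2,suppress=True)
im=bot.grab_frame("top")
r=bot.outline_of("top","kit_block")
m=r[0]["region"].astype(np.uint8);print("block rect",r[0]["rect"],cv2.minAreaRect(cv2.findNonZero(m)))
c=cv2.boxPoints(cv2.minAreaRect(cv2.findNonZero(m)));P=np.array([onz("top",p,36)[:2] for p in c]);print(P,P.mean(0))
for i in range(4):
    d=P[(i+1)%4]-P[i];print(np.linalg.norm(d),np.degrees(np.arctan2(d[1],d[0])))
a,b=[onz("top",p,127.5) for p in((150,130),(292,115))];d=a-b;print("tube dir deg",np.degrees(np.arctan2(d[1],d[0])),a,b)
k=bot.calibration("wrist");s=bot.sense()
from scipy.spatial.transform import Rotation as Ro
T=Ro.from_quat(s["orientation"]).as_matrix();print("tool R",T)
R=np.array(k["R"]);o=-R.T@np.array(k["t"]).ravel()
print("cam in tool",T.T@(o-s["tool_pos"]),T.T@R.T,k["intrinsics"])
```

```text
block rect [349.5, 178.9, 407.9, 223.4] ((377.95123291015625, 199.9390411376953), (58.197418212890625, 40.528377532958984), 6.340191841125488)
[[ 438.71 -201.64]
 [ 526.81 -215.48]
 [ 510.42 -342.29]
 [ 422.52 -326.87]] [ 474.62 -271.57]
89.17974636853468 -8.93171392442435
127.8568932120252 -97.36151866667801
89.24686283069732 170.053755552033
126.27582869683692 82.63403211815422
tube dir deg 95.36972667115398 [611.28 199.02 127.5 ] [637.38 -78.67 127.5 ]
tool R [[ 0.97  0.25  0.  ]
 [ 0.25 -0.97 -0.  ]
 [ 0.    0.   -1.  ]]
cam in tool [  81.91   -1.14 -170.3 ] [[ 0.   -0.96 -0.29]
 [ 1.    0.    0.  ]
 [ 0.   -0.29  0.96]] [[307.27   0.   254.12]
 [  0.   307.27 194.99]
 [  0.     0.     1.  ]]
```

```bash
cat > plan.py <<'E'
import sys,json
from h import *
from scipy.spatial.transform import Rotation as Ro
def plan(pos,yaw_y,hand,vmax=48,nd=3,level=True,start=None):
    """rows to TCP pos with tool z down and tool y at world angle yaw_y (deg)"""
    s=bot.sense(); p=np.array(s["tool_pos"]) if start is None else start; R=Ro.from_quat(s["orientation"])
    a=np.radians(yaw_y); y=np.array([np.cos(a),np.sin(a),0]);z=np.array([0,0,-1.]);G=Ro.from_matrix(np.c_[np.cross(y,z),y,z])
    rv=(R.inv()*G).as_rotvec(degrees=True)
    n=max(1,int(np.ceil(max(np.linalg.norm(np.array(pos)-p)/vmax,np.abs(rv).max()/4))))
    rows=[]
    for i in range(n):
        d=R.inv().apply((np.array(pos)-p)/(n-i))/300; d=np.round(d,nd)
        w=np.round((R.inv()*G).as_rotvec(degrees=True)/4/(n-i),2)
        rows.append([hand,*map(float,d),*map(float,w)])
        p=p+R.apply(d*300); R=R*Ro.from_rotvec(w*4,degrees=True)
    for k in range(0,n,10): print(",\n".join(", ".join(f"{v:g}" for v in r) for r in rows[k:k+10]),"\n--")
E
python3 -c "
from plan import *
plan([482,-290,215],-8,1,nd=2)"
```

```text
1, 0.08, -0.04, -0, 0, -0, -0.99,
1, 0.08, -0.04, -0, 0, -0, -0.99,
1, 0.08, -0.03, -0, 0, -0, -0.99,
1, 0.08, -0.03, -0, 0, -0, -0.99,
1, 0.09, -0.02, -0, 0, -0, -0.99,
1, 0.09, -0.02, -0, 0, -0, -0.99,
1, 0.09, -0.01, -0, 0, 0, -0.99,
1, 0.09, -0, -0, 0, 0, -0.99,
1, 0.09, 0, -0, 0, 0, -1,
1, 0.09, 0.01, -0, 0, 0, -0.99 
--
1, 0.09, 0.02, -0, 0, 0, -1,
1, 0.08, 0.02, -0, 0, 0, -0.99,
1, 0.08, 0.03, -0, 0, 0, -1,
1, 0.08, 0.03, -0, 0, 0, -0.99,
1, 0.08, 0.04, -0, 0, 0, -1,
1, 0.08, 0.04, -0, 0, 0, -0.99,
1, 0.08, 0.05, -0, 0, 0, -1 
--
```

drive_tool --deltas '[1,0.08,-0.04,0,0,0,-0.99,1,0.08,-0.04,0,0,0,-0.99,1,0.08,-0.03,0,0,0,-0.99,1,0.08,-0.03,0,0,0,-0.99,1,0.09,-0.02,0,0,0,-0.99,1,0.09,-0.02,0,0,0,-0.99,1,0.09,-0.01,0,0,0,-0.99,1,0.09,0,0,0,0,-0.99,1,0.09,0,0,0,0,-1,1,0.09,0.01,0,0,0,-0.99]'

```text
time_s: 1.7
tool_pos: [349.3, -417.0, 214.7]
orientation: [0.89, 0.456, 0.0, 0.0]
force: [0.4, 0.0, 0.7]
width: 92.1
grip_force: 0.0
```

drive_tool --deltas '[1,0.09,0.02,0,0,0,-1,1,0.08,0.02,0,0,0,-0.99,1,0.08,0.03,0,0,0,-1,1,0.08,0.03,0,0,0,-0.99,1,0.08,0.04,0,0,0,-1,1,0.08,0.04,0,0,0,-0.99,1,0.08,0.05,0,0,0,-1,1,0,0,0,0,0,0,1,0,0,0,0,0,0]'

```text
time_s: 2.6
tool_pos: [481.5, -288.2, 214.5]
orientation: [0.755, 0.656, -0.0, -0.0]
force: [0.2, -0.0, 0.2]
width: 91.9
grip_force: 0.0
```

```bash
cat > look.py <<'E'
from h import *
import sys,json
def look(tag,names,cam="wrist"):
    s=bot.sense();k=bot.calibration(cam)
    im=bot.grab_frame(cam);cv2.imwrite(f"pics/{tag}.png",im);out={}
    for n in names:
        r=bot.spot_point(cam,n)
        print(n,[(np.round(q["location"],1),round(q["confidence"],2)) for q in r[:2]])
        if r:
            o,d=ray(cam,r[0]["location"]);out[n]=[o.tolist(),d.tolist()]
    json.dump(out,open(f"{tag}.json","w"));print(np.round(s["tool_pos"],1),s["time_s"])
E
python3 -c "
from look import *
look('w1',['ubolt_center','bow_inside','kit_block'])
r=bot.outline_of('wrist','kit_block')
c=cv2.boxPoints(cv2.minAreaRect(cv2.findNonZero(r[0]['region'].astype(np.uint8))))
P=np.array([onz('wrist',p,36)[:2] for p in c]);print(P.round(1))
for i in range(2):
    d=P[(i+1)%4]-P[i];print(np.linalg.norm(d),np.degrees(np.arctan2(d[1],d[0])))
"
```

```text
ubolt_center [(array([242.6, 148.1]), 0.62)]
bow_inside [(array([244.1, 155.7]), 0.81)]
kit_block [(array([249.2, 158.3]), 0.63)]
[ 481.5 -288.2  214.5] 2.6
[[ 440.7 -210.7]
 [ 523.3 -222.5]
 [ 510.2 -338.4]
 [ 419.4 -325.5]]
83.42922228660476 -8.076807409714844
116.63918374084979 -96.48381485181717
```

View pics/w1.png

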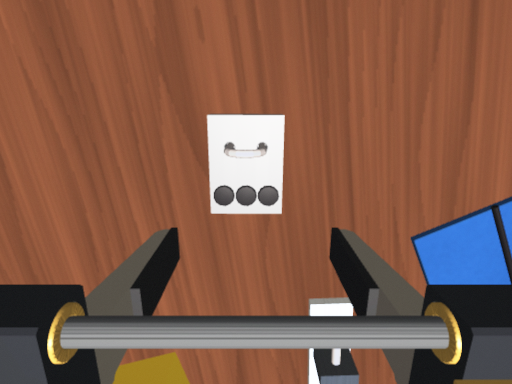

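The wrist view shows the block square to the gripper: corners at (207,115), (284,115), (211,213) and (282,213). The bow runs from (228,150) to (265,150), with its middle at (246,154). I'll get a second, closer view.

```bash
python3 -c "
from plan import *
print(onz('wrist',(245.7,154),82.5),onz('wrist',(244.1,155.7),78.5),onz('wrist',(246,163),36))
plan([476,-262,130],-8,1,nd=2)"
```

```text
[ 477.39980061 -254.09369259   82.5       ] [ 475.35213377 -256.17528288   78.5       ] [ 473.81177099 -271.55782625   36.        ]
1, 0.04, -0.01, 0.14, -0, 0, -0.01,
1, 0.05, -0.02, 0.14, -0, 0, -0.01 
--
```

drive_tool --deltas '[1,0.04,-0.01,0.14,0,0,0,1,0.05,-0.01,0.14,0,0,0,1,0,0,0,0,0,0]'

```text
time_s: 3.15
tool_pos: [475.3, -258.4, 126.2]
orientation: [0.755, 0.656, -0.002, -0.004]
force: [0.2, -0.2, 0.4]
width: 91.8
grip_force: 0.0
```

```bash
python3 -c "
from look import *
look('w2',['ubolt_center','bow_inside','kit_block'])
a,b=json.load(open('w1.json')),json.load(open('w2.json'))
for n in a:
  if n in b: print(n,tri([tuple(map(np.array,x[n])) for x in(a,b)]))
for n in b:print(n, {'bow_inside':78.5,'ubolt_center':45.25,'kit_block':0}[n], (lambda o,d,z:o+d*(z-o[2])/d[2])(*map(np.array,b[n]),{'bow_inside':78.5,'ubolt_center':45.25,'kit_block':0}[n]))
"
```

```text
ubolt_center []
bow_inside [(array([255.7, 210.7]), 0.77)]
kit_block [(array([258.9, 203.4]), 0.87)]
[ 475.3 -258.4  126.2] 3.15
bow_inside (array([ 479.63682653, -252.6727624 ,   98.8025135 ]), [3.2, 3.2])
kit_block (array([ 481.87541466, -263.84569382,   51.18352711]), [3.1, 3.1])
bow_inside 78.5 [ 481.92181386 -259.56344582   78.5       ]
kit_block 0 [ 4.83457076e+02 -2.80407607e+02  5.68434189e-14]
```

View pics/w2.png

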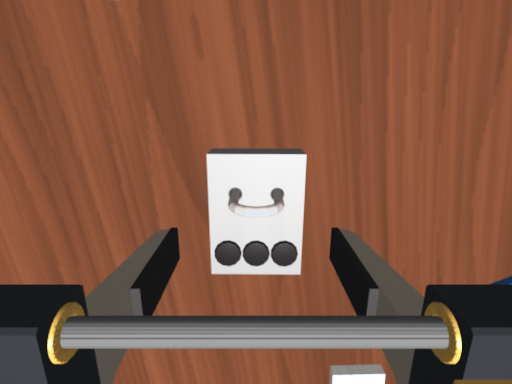

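The close view shows the bow spanning (231,205) to (284,205), with its crown at (257,211). The legs enter the block at (235,194) and (277,194).

```bash
python3 -c "
from plan import *
np.set_printoptions(precision=1,suppress=True)
s=bot.sense();T=Ro.from_quat(s['orientation']);print(s['tool_pos'],T.as_euler('xyz',degrees=True))
for px,z in(((257,211),83.),((235,194),37),((277,194),37),((230,212),80),((208,154),36),((306,154),36),((211,274),36),((301,274),36)):
  X=onz('wrist',px,z);print(px,X,T.inv().apply(X-s['tool_pos']))
for a,b in(((208,154),(306,154)),((211,274),(301,274)),((208,154),(211,274)),((306,154),(301,274))):
  d=onz('wrist',b,36)-onz('wrist',a,36);print(np.linalg.norm(d),np.degrees(np.arctan2(d[1],d[0])))
"
```

```text
[ 480.7 -262.3  132.7] [179.8   0.1  82. ]
(257, 211) [ 483.6 -258.9   83. ] [ 3.9  2.3 49.7]
(235, 194) [ 464.4 -256.3   37. ] [  3.8 -17.2  95.6]
(277, 194) [ 501.9 -261.6   37. ] [ 3.7 20.7 95.7]
(230, 212) [ 462.8 -257.8   80. ] [  2.  -18.5  52.6]
(208, 154) [ 446.7 -217.4   36. ] [ 39.8 -40.2  96.5]
(306, 154) [ 531.3 -229.3   36. ] [39.8 45.3 96.8]
(211, 274) [ 428.  -334.3   36. ] [-78.5 -42.4  96.7]
(301, 274) [ 515.6 -346.7   36. ] [-78.6  46.1  96.9]
85.45751265618733 -8.025872198460096
88.45819404308742 -8.056321553284045
118.40051482134506 -99.06181704790096
118.43129528006786 -97.60979656813082
```

The arm was still settling during that picture, so I'll re-measure at rest.

drive_tool --deltas '[1,0,0,0,0,0,0,1,0,0,0,0,0,0,1,0,0,0,0,0,0]'

```text
time_s: 3.65
tool_pos: [479.8, -261.3, 131.5]
orientation: [0.755, 0.656, 0.0, 0.001]
force: [-0.3, -0.1, -1.0]
width: 91.8
grip_force: 0.0
```

```bash
python3 -c "
from plan import *
from look import look
np.set_printoptions(precision=1,suppress=True)
look('w3',['bow_inside','kit_block'])
r=bot.outline_of('wrist','ubolt_center');print(r[0]['rect'],r[0]['confidence'])
m=r[0]['region'];ys,xs=np.nonzero(m);top=ys.max()
s=bot.sense();T=Ro.from_quat(s['orientation']);print(s['tool_pos'],T.as_euler('xyz',degrees=True))
x0,y0,x1,y1=r[0]['rect']
for px,z in((((x0+x1)/2,y1-4),84.),(((x0+x1)/2,y0+6),37)):
  X=onz('wrist',px,z);print(px,X,T.inv().apply(X-s['tool_pos']))
a,b=json.load(open('w1.json')),json.load(open('w3.json'))
for n in b: print(n,tri([tuple(map(np.array,x[n])) for x in(a,b)]))
im=cv2.imread('pics/w3.png')[120:300,190:330];cv2.imwrite('pics/w3c.png',cv2.resize(im,None,fx=3,fy=3))
"
```

```text
bow_inside [(array([247.1, 206.5]), 0.55)]
kit_block [(array([254.6, 197.4]), 0.9)]
[ 479.8 -261.3  131.5] 3.65
[223.2, 181.2, 276.7, 209.4] 0.73
[ 479.4 -260.9  130.7] [180.   0.  82.]
(249.95, 205.4) [ 477.7 -251.2   84. ] [ 9.4 -3.  46.7]
(249.95, 187.2) [ 477.2 -249.9   37. ] [10.7 -3.7 93.7]
bow_inside (array([ 474.4, -258.2,   65.7]), [0.1, 0.1])
kit_block (array([ 477.1, -274.7,  -11.5]), [0.9, 0.9])
```

View pics/w3c.png

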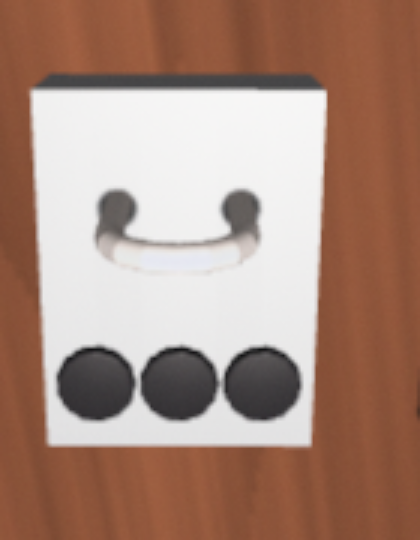

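The crop shows the crown at full-image (249,206), the leg bases at (229,189) and (270,189), and the block corners at (200,150), (299,150), (206,268) and (294,268).

```bash
python3 -c "
from plan import *
np.set_printoptions(precision=1,suppress=True)
s=bot.sense();T=Ro.from_quat(s['orientation'])
for px,z in(((249.5,205.7),82.5),((249.6,189.3),36)):
  X=onz('wrist',px,z);print(px,X,T.inv().apply(X-s['tool_pos']))
P=np.array([onz('wrist',p,36) for p in((200.3,150),(299,150),(206,268.3),(294,268.3))]);c=P.mean(0);u=(P[0]-P[2]+P[1]-P[3]);u/=np.linalg.norm(u);print(c,c+22*u,np.linalg.norm(P[0]-P[1]),np.linalg.norm(P[0]-P[2]),np.degrees(np.arctan2(u[1],u[0]))-90)
plan([477.5,-252.5,105],-8,1);plan([477.5,-252.5,49],-8,1,start=np.array([477.5,-252.5,105]))
"
```

```text
(249.5, 205.7) [ 477.2 -251.9   82.5] [ 8.6 -3.4 48.2]
(249.6, 189.3) [ 476.5 -252.    36. ] [ 8.4 -4.1 94.7]
[ 473.6 -274.    36. ] [ 476.7 -252.2   36. ] 85.13928168824107 114.72204081622749 -8.05922525107826
1, 0.027, -0.01, 0.086, 0, 0, 0 
--
1, 0, -0, 0.093, 0, 0, 0,
1, 0, -0, 0.094, 0, 0, 0 
--
```

drive_tool --deltas '[1,0.014,-0.006,0.043,0,0,0,1,0.014,-0.006,0.043,0,0,0,1,0,0,0.05,0,0,0,1,0,0,0.05,0,0,0,1,0,0,0.045,0,0,0,1,0,0,0.03,0,0,0,1,0,0,0.012,0,0,0,1,0,0,0,0,0,0,1,0,0,0,0,0,0]'

```text
time_s: 4.75
tool_pos: [477.2, -252.2, 49.0]
orientation: [0.755, 0.656, 0.0, 0.0]
force: [-0.2, -0.2, 0.1]
width: 91.7
grip_force: 0.0
```

```bash
python3 -c "
from plan import *
plan([477,-252.2,48.7],-8,1)"
```

```text
1, -0, -0.001, 0.001, 0.01, 0, -0 
--
```

Well placed, so I'll close firmly.

drive_tool --deltas '[0.4,0,0,0,0,0,0,0.4,0,0,0,0,0,0,0.4,0,0,0,0,0,0,0.4,0,0,0,0,0,0,0.4,0,0,0,0,0,0,0.4,0,0,0,0,0,0,0.4,0,0,0,0,0,0,0.4,0,0,0,0,0,0]' --newtons 50

```text
time_s: 5.55
tool_pos: [476.8, -252.0, 48.7]
orientation: [0.755, 0.656, -0.0, -0.0]
force: [-0.3, -0.2, 1.2]
width: 43.2
grip_force: 50.0
```

drive_tool --deltas '[0.4,0,0,-0.02,0,0,0,0.4,0,0,-0.04,0,0,0,0.4,0,0,-0.07,0,0,0,0.4,0,0,-0.1,0,0,0,0.4,0,0,-0.13,0,0,0,0.4,0,0,-0.13,0,0,0,0.4,0,0,-0.1,0,0,0,0.4,0,0,-0.03,0,0,0]'

```text
time_s: 6.35
tool_pos: [478.5, -252.8, 239.0]
orientation: [0.755, 0.656, 0.001, 0.003]
force: [-0.9, -0.0, -1.9]
width: 43.2
grip_force: 50.0
```

```bash
python3 -c "
from plan import *
print(bot.sense()['tool_pos'].round(1))
im=bot.grab_frame('wrist');cv2.imwrite('pics/w4.png',im)
plan([629,-20,245],5.4,0.4,nd=2)"
```

```text
[ 478.5 -252.8  239. ]
0.4, 0.14, 0.06, -0, 0.01, 0.01, -0.56,
0.4, 0.14, 0.07, -0, 0.01, 0, -0.56,
0.4, 0.13, 0.08, -0.01, 0.01, 0.01, -0.56,
0.4, 0.13, 0.08, -0, 0.01, 0.01, -0.56,
0.4, 0.13, 0.09, -0.01, 0.02, 0, -0.55,
0.4, 0.12, 0.09, -0, 0.01, 0.01, -0.56 
--
```

View pics/w4.png

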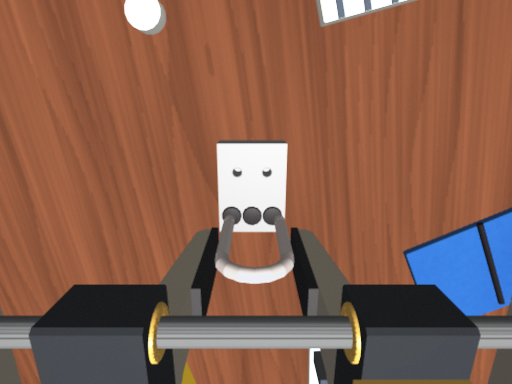

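The U-bolt hangs centred between the fingers, with the bow from (216,262) to (293,262), and the block holes are empty. Now to the station, standing off so the camera sees the plate.

drive_tool --deltas '[0.4,0.1,0.05,0,0,0,-0.56,0.4,0.14,0.07,0,0,0,-0.56,0.4,0.14,0.08,0,0,0,-0.56,0.4,0.13,0.08,0,0,0,-0.56,0.4,0.12,0.08,0,0,0,-0.56,0.4,0.1,0.07,0,0,0,-0.56,0.4,0.06,0.04,0,0,0,0,0.4,0,0,0,0,0,0,0.4,0,0,0,0,0,0,0.4,0,0,0,0,0,0]'

```text
time_s: 7.4
tool_pos: [624.4, -20.1, 233.7]
orientation: [0.673, 0.74, -0.001, -0.001]
force: [-0.3, 0.8, -0.9]
width: 43.4
grip_force: 50.0
```

```bash
python3 -c "
from plan import *
from look import look
np.set_printoptions(precision=1,suppress=True)
look('w5',['tube_top','plate_face','plate_under'])
b=json.load(open('w5.json'))
for n in b:
  z={'tube_top':127.5,'plate_face':86.5,'plate_under':80.5}[n];o,d=map(np.array,b[n]);print(n,o+d*(z-o[2])/d[2])
"
```

```text
tube_top []
plate_face [(array([265.8, 106.5]), 0.68)]
plate_under []
[624.4 -20.1 233.7] 7.4
plate_face [629.2  59.6  86.5]
```

View pics/w5.png

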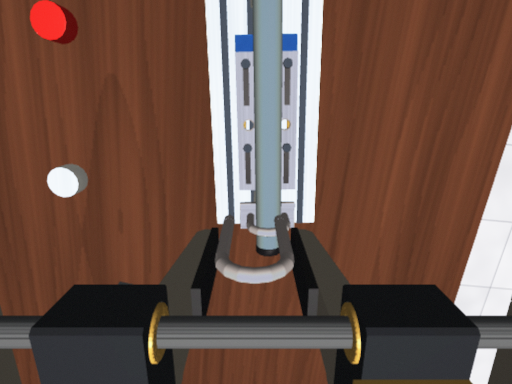

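The wrist view shows the tube running vertically along column 267, the clamp plate spanning rows 50 to 190, and its two holes beside the tube at (248,125) and (285,125). The end-support U-bolt is at (268,225).

```bash
python3 -c "
from plan import *
np.set_printoptions(precision=1,suppress=True)
s=bot.sense();T=Ro.from_quat(s['orientation']);print(s['tool_pos'],T.as_euler('xyz',degrees=True))
for px,z in(((248,125),86.5),((285.5,125),86.5),((267.5,20),128),((267.5,200),128)):
  X=onz('wrist',px,z);print(px,X,T.inv().apply(X-s['tool_pos']))
"
```

```text
[625.  -20.2 234.7] [-180.     0.    95.4]
(248, 125) [613.3  40.1  86.5] [ 61.1  -6.  148.2]
(285.5, 125) [651.1  43.7  86.5] [ 61.1  32.  148.2]
(267.5, 20) [622.3 126.6 128. ] [146.4  11.  106.7]
(267.5, 200) [638.4 -24.4 128. ] [ -5.4  12.9 106.7]
```

drive_tool --deltas '[0.4,0.01,0.015,0.04,0,0,0,0.4,0.01,0.015,0.05,0,0,0,0.4,0.01,0.01,0.03,0,0,0,0.4,0,0.002,0.01,0,0,0,0.4,0,0,0,0,0,0,0.4,0,0,0,0,0,0,0.4,0,0,0,0,0,0,0.4,0,0,0,0,0,0]'

```text
time_s: 8.4
tool_pos: [637.3, -9.2, 196.2]
orientation: [0.673, 0.74, 0.0, 0.0]
force: [0.4, 0.1, -2.0]
width: 43.7
grip_force: 50.0
```

```bash
python3 -c "
from plan import *
np.set_printoptions(precision=1,suppress=True)
s=bot.sense();print(s['tool_pos'],s['force'])
im=bot.grab_frame('wrist');cv2.imwrite('pics/w6.png',im)
cv2.imwrite('pics/w6c.png',cv2.resize(im[80:290,190:320],None,fx=2.8,fy=2.8,interpolation=cv2.INTER_CUBIC))
g=cv2.cvtColor(im,cv2.COLOR_BGR2GRAY)
l=cv2.createLineSegmentDetector().detect(g)[0][:,0]
for q in l:
  L=np.hypot(q[2]-q[0],q[3]-q[1])
  if L>40 and abs(q[2]-q[0])<.2*L and 180<q[0]<330 and max(q[1],q[3])<290: print(q,round(L))
"
```

```text
[637.3  -9.2 196.2] [ 0.4  0.1 -2. ]
[307.6 228.1 315.9   0.5] 228
[184.4   0.4 200.4 228.1] 228
[288.9 186.9 292.    0.6] 186
[213.4 224.5 200.4   0.6] 224
[238.4 220.7 233.7  58.1] 163
[208.1   0.6 219.6 226.9] 227
[299.6   0.6 294.5 225.6] 225
[222.3 208.2 214.8  38.1] 170
[285.9  38.1 284.3 206.9] 169
[278.  160.6 276.5 201.8] 41
[230.7  69.4 231.8 115.7] 46
[267.5 143.1 267.9 210.6] 68
[278.6  68.  277.  115.6] 48
[271.6 115.6 270.9  70.6] 45
[226.3 116.7 223.1  69.2] 48
[267.   58.1 267.3 104.4] 46
[265.2 223.1 263.7 135.6] 88
[263.8 134.4 264.5   0.6] 134
[235.3   0.6 243.4 250.7] 250
```

View pics/w6c.png

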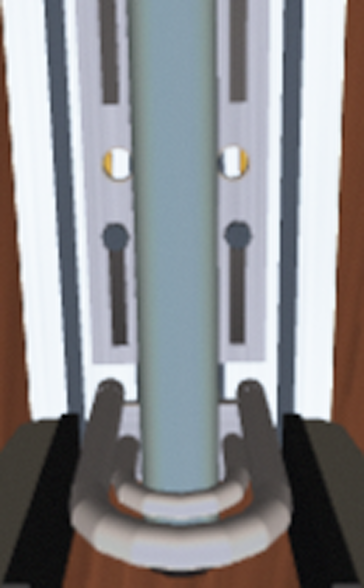

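The zoom shows the plate holes at full-image (233,138) and (273,138), so their mid column is 252.7. The held leg tips are at about (229,219) and (278.6,219), with mid column 253.8.

```bash
python3 -c "
from plan import *
np.set_printoptions(precision=2,suppress=True)
s=bot.sense();T=Ro.from_quat(s['orientation']);print(s['tool_pos'],T.as_euler('xyz',degrees=True))
f=lambda px,z:T.inv().apply(onz('wrist',px,z)-s['tool_pos'])
def ln(q,z):
  a,b=f(q[:2],z),f(q[2:],z);d=b-a;d*=np.sign(d[0]);print(a,b,np.degrees(np.arctan2(d[1],d[0])))
ln((222.3,208.2,214.8,38.1),86.5);ln((285.9,38.1,284.3,206.9),86.5)
ln((184.4,.4,200.4,228.1),20);ln((315.9,.5,307.6,228.1),20)
ln((264.5,0.6,263.8,134.4),118);ln((238.4,220.7,233.7,58.1),118)
for p in((232.9,138.2),(272.5,138.2)): print('hole',f(p,86.5))
for p in((229,219),(278.6,219)): print('tip',f(p,s['tool_pos'][2]-42))
o,d=ray('wrist',(254.1,195));print('cam axis',T.inv().apply(d))
"
```

```text
[637.26  -9.13 196.19] [179.95   0.    95.44]
[-14.69 -30.43 109.66] [133.71 -32.24 109.65] -0.6975023701111677
[133.7   26.43 109.7 ] [-13.34  29.26 109.71] -1.1016385390564571
[179.74 -68.93 176.12] [-63.31 -65.23 176.14] -0.8729772587354243
[179.63  61.22 176.22] [-63.24  65.12 176.24] -0.9216490014976111
[152.01   7.63  78.18] [58.41  7.99 78.19] -0.21821374936640633
[-15.22 -13.32  78.18] [114.42 -14.94  78.17] -0.7142537143204422
hole [ 52.01 -18.91 109.67]
hole [ 52.02  16.78 109.7 ]
tip [  0.3  -18.2   41.99]
tip [ 0.32 18.42 42.01]
cam axis [-0.29 -0.    0.96]
```

drive_tool --deltas '[0.4,0.03,-0.001,0,0,0,-0.09,0.4,0.05,-0.001,0,0,0,-0.09,0.4,0.05,-0.001,0,0,0,0,0.4,0.03,-0.001,0,0,0,0,0.4,0.012,0,0,0,0,0,0.4,0,0,0,0,0,0,0.4,0,0,0,0,0,0,0.4,0,0,0,0,0,0]'

```text
time_s: 9.25
tool_pos: [630.6, 41.7, 195.7]
orientation: [0.668, 0.744, -0.0, 0.0]
force: [0.3, -0.2, -1.9]
width: 43.5
grip_force: 50.0
```

```bash
python3 -c "
from plan import *
np.set_printoptions(precision=2,suppress=True)
s=bot.sense();T=Ro.from_quat(s['orientation']);print(s['tool_pos'],T.as_euler('xyz',degrees=True))
T0=Ro.from_euler('xyz',[180,0,95.44],degrees=True);tgt=np.array([637.26,-9.13,196.19])+T0.apply([51.7,-1.2,0]);print('target',tgt, T.inv().apply(tgt-s['tool_pos']))
im=bot.grab_frame('wrist');cv2.imwrite('pics/w7.png',im)
"
```

```text
[630.6   41.72 195.68] [180.     0.01  96.14]
target [631.16  42.22 196.19] [ 0.44  0.62 -0.51]
```

drive_tool --deltas '[0.4,0.001,0.002,0.01,0,0,0,0.4,0,0,0.03,0,0,0,0.4,0,0,0.04,0,0,0,0.4,0,0,0.04,0,0,0,0.4,0,0,0.035,0,0,0,0.4,0,0,0.02,0,0,0,0.4,0,0,0.01,0,0,0,0.4,0,0,0,0,0,0,0.4,0,0,0,0,0,0]'

```text
time_s: 10.2
tool_pos: [631.4, 42.5, 140.5]
orientation: [0.668, 0.744, 0.0, 0.0]
force: [0.7, -0.8, -1.6]
width: 43.3
grip_force: 50.0
```

```bash
python3 -c "
from plan import *
np.set_printoptions(precision=2,suppress=True)
s=bot.sense();T=Ro.from_quat(s['orientation']);print(s['tool_pos'],T.as_euler('xyz',degrees=True),s['force'])
im=bot.grab_frame('wrist');cv2.imwrite('pics/w8.png',im)
cv2.imwrite('pics/w8c.png',cv2.resize(im[100:290,180:330],None,fx=3,fy=3,interpolation=cv2.INTER_CUBIC))
"
```

```text
[631.41  42.5  140.54] [179.96   0.    96.16] [ 0.73 -0.76 -1.55]
```

View pics/w8c.png

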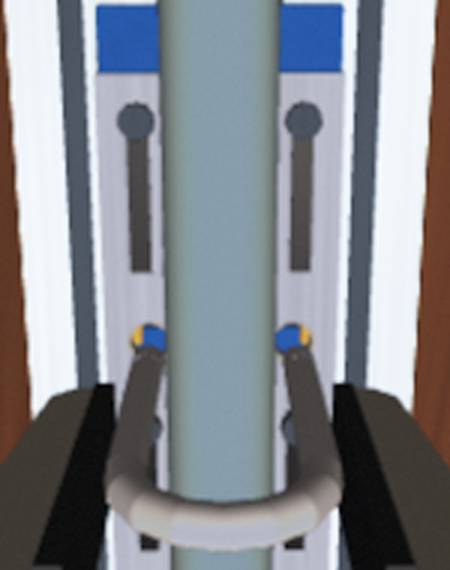

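The leg tips at full-image (229,217) and (279,217) sit just short of the plate holes at (230,212.7) and (277.7,212.7), one on each side of the tube.

```bash
python3 -c "
from plan import *
np.set_printoptions(precision=2,suppress=True)
s=bot.sense();T=Ro.from_quat(s['orientation'])
f=lambda px,z:T.inv().apply(onz('wrist',px,z)-s['tool_pos'])
for p in((230,212.7),(277.7,212.7)): print('hole',f(p,86.5))
for p in((229,217),(279.3,217)): print('tip',f(p,s['tool_pos'][2]-44.7))
"
```

```text
hole [  0.83 -18.32  54.15]
hole [ 0.85 18.68 54.18]
tip [  0.86 -18.34  44.69]
tip [ 0.87 19.2  44.72]
```

Tips and holes line up, so I'll descend gently and feel for contact.

drive_tool --deltas '[0.4,0,0,0.01,0,0,0,0.4,0,0,0.01,0,0,0,0.4,0,0,0.01,0,0,0,0.4,0,0,0.004,0,0,0,0.4,0,0,0.004,0,0,0,0.4,0,0,0,0,0,0]'

```text
time_s: 10.85
tool_pos: [631.0, 42.5, 128.6]
orientation: [0.668, 0.744, -0.0, -0.0]
force: [-0.0, -0.1, -1.0]
width: 43.3
grip_force: 50.0
```

drive_tool --deltas '[0.4,0,0,0.008,0,0,0,0.4,0,0,0.008,0,0,0,0.4,0,0,0.008,0,0,0,0.4,0,0,0,0,0,0]'

```text
time_s: 11.25
tool_pos: [630.8, 42.4, 121.1]
orientation: [0.668, 0.744, -0.0, -0.0]
force: [-0.4, 0.2, -1.6]
width: 43.3
grip_force: 50.0
```

Through the holes freely. Now into the spring tongues in small steps.

drive_tool --deltas '[0.4,0,0,0.007,0,0,0,0.4,0,0,0.007,0,0,0,0.4,0,0,0.007,0,0,0,0.4,0,0,0,0,0,0]' --newtons 60

```text
time_s: 11.65
tool_pos: [630.8, 42.5, 114.8]
orientation: [0.668, 0.744, -0.0, -0.0]
force: [0.5, -0.1, -4.4]
width: 43.0
grip_force: 60.0
```

drive_tool --deltas '[0.4,0,0,0.006,0,0,0,0.4,0,0,0.006,0,0,0,0.4,0,0,0,0,0,0,0.4,0,0,0,0,0,0]'

```text
time_s: 12.05
tool_pos: [630.9, 42.5, 111.3]
orientation: [0.668, 0.744, -0.0, -0.0]
force: [-0.0, -0.3, -2.2]
width: 43.3
grip_force: 60.0
```

```bash
python3 -c "
from plan import *
s=bot.sense();print(s['tool_pos'],s['force'],s['wrist_torque'],s['time_s'])"
```

```text
[630.89868285  42.4707968  111.29690669] [-0.00929483 -0.25950998 -2.18602654] [-0.02176247  0.0304114  -0.02979505] 12.05
```

drive_tool --deltas '[0.4,0,0,0.007,0,0,0,0.4,0,0,0.007,0,0,0,0.4,0,0,0,0,0,0]'

```text
time_s: 12.35
tool_pos: [630.9, 42.4, 107.1]
orientation: [0.668, 0.744, -0.0, -0.0]
force: [-0.1, -1.0, -1.0]
width: 43.4
grip_force: 60.0
```

```bash
python3 -c "
from plan import *
im=bot.grab_frame('wrist');cv2.imwrite('pics/w9.png',im)
for a in('w7','w8'):
  o=cv2.imread(f'pics/{a}.png')
  t=o[240:290,212:298]
  r=cv2.matchTemplate(im[200:330,190:320],t,cv2.TM_CCOEFF_NORMED);_,v,_,p=cv2.minMaxLoc(r);print(a,v,p[0]+190-212,p[1]+200-240)
r=bot.outline_of('wrist','ubolt_center')
for q in r[:2]:print(q['rect'],q['confidence'])
s=bot.sense();print(s['tool_pos'],s['force'])
"
```

```text
w7 0.6699091792106628 0 -1
w8 0.7288485765457153 0 0
[217.2, 224.6, 294.5, 284.8] 0.86
[630.91024774  42.50557912 107.06614866] [-0.44428516  0.43410554 -3.17295118]
```

drive_tool --deltas '[0.4,0,0,0.007,0,0,0,0.4,0,0,0.007,0,0,0]'

```text
time_s: 12.65
tool_pos: [631.2, 42.5, 103.5]
orientation: [0.668, 0.744, 0.0, 0.0]
force: [-1.6, 0.0, 3.9]
width: 43.5
grip_force: 60.0
```

drive_tool --deltas '[0.4,0,0,0.006,0,0,0,0.4,0,0,0,0,0,0]'

```text
time_s: 12.85
tool_pos: [630.9, 42.5, 101.0]
orientation: [0.668, 0.744, -0.0, -0.0]
force: [0.4, -0.1, -2.6]
width: 43.1
grip_force: 60.0
```

drive_tool --deltas '[0.4,0,0,0.005,0,0,0,0.4,0,0,0,0,0,0]'

```text
time_s: 13.05
tool_pos: [631.0, 42.5, 99.7]
orientation: [0.668, 0.744, -0.0, -0.0]
force: [-1.5, 0.1, -1.1]
width: 43.1
grip_force: 60.0
```

```bash
python3 -c "
from plan import *
im=bot.grab_frame('wrist');cv2.imwrite('pics/w10.png',im)
o=cv2.imread('pics/w9.png');t=o[255:290,212:298]
r=cv2.matchTemplate(im[200:330,190:320],t,cv2.TM_CCOEFF_NORMED);_,v,_,p=cv2.minMaxLoc(r);print(v,p[0]+190-212,p[1]+200-255)
s=bot.sense();print(s['tool_pos'],s['force'])
cv2.imwrite('pics/w10c.png',cv2.resize(im[60:320,140:370],None,fx=2.2,fy=2.2,interpolation=cv2.INTER_CUBIC))
"
```

```text
0.938591480255127 0 0
[630.93860771  42.47031739  99.62910278] [-0.27079774 -0.44880672 -1.59430101]
```

View pics/w10c.png

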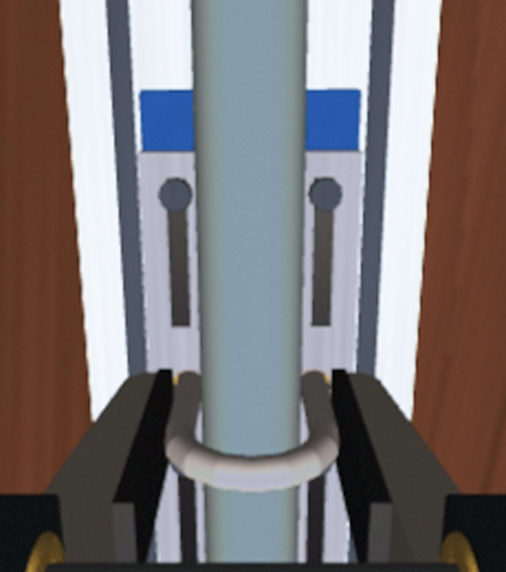

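The bolt sits astride the tube with its legs down in the holes, and the bow (crown at crop (252,470)) is close to the tube. About 2 mm is left, so I'll press on until I feel firm contact.

drive_tool --deltas '[0.4,0,0,0.003,0,0,0,0.4,0,0,0.003,0,0,0]'

```text
time_s: 13.3
tool_pos: [631.2, 42.5, 98.4]
orientation: [0.668, 0.744, 0.0, 0.0]
force: [-1.8, 0.8, 3.3]
width: 43.0
grip_force: 60.0
```

drive_tool --deltas '[0.4,0,0,0.001,0,0,0,0.4,0,0,0,0,0,0]'

```text
time_s: 13.5
tool_pos: [631.2, 42.5, 98.0]
orientation: [0.668, 0.744, 0.0, 0.0]
force: [-1.7, 0.5, 3.0]
width: 43.0
grip_force: 60.0
```

drive_tool --deltas '[0.4,0,0,0.002,0,0,0,0.4,0,0,0,0,0,0]'

```text
time_s: 13.7
tool_pos: [631.2, 42.5, 97.8]
orientation: [0.668, 0.744, 0.0, 0.0]
force: [-3.3, -0.2, 5.8]
width: 43.1
grip_force: 60.0
```

drive_tool --deltas '[0.4,0,0,0.002,0,0,0,0.4,0,0,0,0,0,0]'

```text
time_s: 13.9
tool_pos: [631.3, 42.5, 97.7]
orientation: [0.668, 0.744, 0.0, 0.0]
force: [-3.9, -0.7, 12.0]
width: 42.9
grip_force: 60.0
```

drive_tool --deltas '[0.4,0,-0.002,0,0,0,0,0.4,0,0,0,0,0,0,0.4,0,0,0,0,0,0]'

```text
time_s: 14.2
tool_pos: [631.2, 42.5, 97.7]
orientation: [0.668, 0.744, 0.001, 0.001]
force: [-1.8, -0.3, 10.0]
width: 43.3
grip_force: 60.0
```

drive_tool --deltas '[0.4,0,0,0.002,0,0,0,0.4,0,0,0,0,0,0,0.4,0,0,0,0,0,0]'

```text
time_s: 14.5
tool_pos: [631.3, 42.5, 97.6]
orientation: [0.668, 0.744, 0.001, 0.001]
force: [-4.1, 0.2, 13.9]
width: 43.3
grip_force: 60.0
```

drive_tool --deltas '[0.4,0,0,0.003,0,0,0,0.4,0,0,0,0,0,0,0.4,0,0,0,0,0,0]'

```text
time_s: 14.8
tool_pos: [631.3, 42.5, 97.5]
orientation: [0.668, 0.744, 0.001, 0.001]
force: [-6.2, -0.4, 20.4]
width: 43.1
grip_force: 60.0
```

```bash
python3 -c "
from plan import *
np.set_printoptions(precision=2,suppress=True)
im=bot.grab_frame('wrist');cv2.imwrite('pics/w11.png',im)
o=cv2.imread('pics/w10.png');t=o[255:290,212:298]
r=cv2.matchTemplate(im[200:330,190:320],t,cv2.TM_CCOEFF_NORMED);_,v,_,p=cv2.minMaxLoc(r);print(v,p[0]+190-212,p[1]+200-255)
s=bot.sense();print(s['tool_pos'],s['force'],s['wrist_torque'],Ro.from_quat(s['orientation']).as_euler('xyz',degrees=True))
for n in('tube_top','bow_inside','plate_face'):
  for c in('wrist','scene'):
    if c=='scene' and n=='tube_top': bot.grab_frame('scene')
    r=bot.spot_point(c,n);print(n,c,[(q['location'],round(q['confidence'],2),onz(c,q['location'],127.5 if n!='plate_face' else 86.5)) for q in r[:3]])
"
```

```text
0.9705548286437988 0 0
[631.38  42.5   97.5 ] [-6.36 -0.37 20.85] [-0.2   1.12 -0.02] [179.88   0.    96.17]
tube_top wrist [([254.1, 241.5], 0.72, array([630.05,  58.55, 127.5 ]))]
tube_top scene [([313.5, 189.5], 0.81, array([620.1 ,  60.95, 127.5 ]))]
bow_inside wrist []
bow_inside scene [([316.5, 195.2], 0.66, array([633.47,  44.13, 127.5 ]))]
plate_face wrist []
plate_face scene [([312.7, 202.8], 0.61, array([619.57,  67.28,  86.5 ]))]
```

Hard stop at 20 N, at the predicted height and without slip, so it is home. I'll unload and release.

drive_tool --deltas '[0.4,0,-0.002,-0.002,0,0,0,0.4,0,0,-0.002,0,0,0,0.4,0,0,0,0,0,0]' --newtons 20

```text
time_s: 15.5
tool_pos: [630.8, 42.4, 97.3]
orientation: [0.668, 0.744, 0.001, 0.001]
force: [-1.7, 0.1, 7.5]
width: 44.5
grip_force: 20.0
```

drive_tool --deltas '[0.55,0,0,0,0,0,0,0.7,0,0,0,0,0,0,0.85,0,0,0,0,0,0,0.85,0,0,0,0,0,0,0.85,0,0,0,0,0,0,0.85,0,0,0,0,0,0]'

```text
time_s: 16.1
tool_pos: [629.9, 42.4, 96.3]
orientation: [0.668, 0.744, -0.0, -0.0]
force: [0.2, 1.1, -0.8]
width: 78.3
grip_force: 0.0
```

```bash
python3 -c "
from plan import *
np.set_printoptions(precision=2,suppress=True)
im=bot.grab_frame('wrist');cv2.imwrite('pics/w12.png',im)
o=cv2.imread('pics/w11.png');t=o[230:290,212:298]
f=lambda:0
r=cv2.matchTemplate(im[200:330,190:320],t,cv2.TM_CCOEFF_NORMED);_,v,_,p=cv2.minMaxLoc(r);print(v,p[0]+190-212,p[1]+200-230)
s=bot.sense();print(s['tool_pos'],s['force'],s['width'])
"
```

```text
0.48676222562789917 2 2
[629.9   42.34  96.32] [0.56 0.01 0.27] 78.10456049101104
```

drive_tool --deltas '[0.9,0,0,-0.03,0,0,0,0.9,0,0,-0.07,0,0,0,0.9,-0.03,0,-0.1,0,0,0,0.9,-0.05,0,-0.08,0,0,0,0.9,-0.05,0,-0.05,0,0,0,0.9,-0.04,0,0,0,0,0,0.9,0,0,0,0,0,0,0.9,0,0,0,0,0,0,0.9,0,0,0,0,0,0,0.9,0,0,0,0,0,0]'

```text
time_s: 17.15
tool_pos: [634.9, -7.9, 194.4]
orientation: [0.668, 0.744, -0.0, -0.001]
force: [-0.7, -1.0, 0.1]
width: 82.6
grip_force: 0.0
```

```bash
python3 -c "
from plan import *
np.set_printoptions(precision=1,suppress=True)
s=bot.sense();print(s['tool_pos'])
im=bot.grab_frame('wrist');cv2.imwrite('pics/w13.png',im)
rs=bot.outline_of('wrist','ubolt_center')
a=np.radians(6.2);ux=np.array([np.cos(a),np.sin(a),0]);uy=np.array([-np.sin(a),np.cos(a),0])
th=np.linspace(0,np.pi,41)
def pts(c,cz=113.,r=22.5):  # outer bow centreline +/-4 in y
  return [proj('wrist',c+ux*18.5*np.cos(t)+np.array([0,0,cz+18.5*np.sin(t)])+4*k*(uy*np.sin(q)+(ux*np.cos(t)+np.array([0,0,np.sin(t)]))*np.cos(q))) for t in th for k in(1,) for q in np.linspace(0,6.28,24)]+[proj('wrist',c+ux*e*18.5+np.array([0,0,z])+4*(ux*np.cos(q)+uy*np.sin(q))) for e in(-1,1) for z in(88,100,112) for q in np.linspace(0,6.28,24)]
for q in rs[:3]:
  print(np.array(q['rect']),q['confidence'])
  x0,y0,x1,y1=q['rect'];m=q['region'];ys,xs=np.nonzero(m)
  print('mid bottom',onz('wrist',((x0+x1)/2,y1-5),131.5))
for dz in(0,5,10):
  P=np.array(pts(np.array([630.9,42.4,0.]),113+dz));print('expect',dz,P.min(0),P.max(0))
bot.grab_frame('scene')
for n in('ubolt_center','bow_inside'):
  print(n,[(q['location'],round(q['confidence'],2)) for q in bot.spot_point('scene',n)[:3]],proj('scene',[630.9,42.4,127.5-(33.25 if n[0]=='u' else 0)]))
"
```

```text
[634.9  -7.9 194.4]
[228.6 134.5 281.  154.6] 0.96
mid bottom [630.7  40.4 131.5]
expect 0 [227.7 135.8] [283.  152.3]
expect 5 [227.1 135.8] [283.6 153.3]Traceback (most recent call last):
  File "<string>", line 16, in <module>
    P=np.array(pts(np.array([630.9,42.4,0.]),113+dz));print('expect',dz,P.min(0),P.max(0))
               ~~~^^^^^^^^^^^^^^^^^^^^^^^^^^^^^^^^^^
  File "<string>", line 10, in pts
    return [proj('wrist',c+ux*18.5*np.cos(t)+np.array([0,0,cz+18.5*np.sin(t)])+4*k*(uy*np.sin(q)+(ux*np.cos(t)+np.array([0,0,np.sin(t)]))*np.cos(q))) for t in th for k in(1,) for q in np.linspace(0,6.28,24)]+[proj('wrist',c+ux*e*18.5+np.array([0,0,z])+4*(ux*np.cos(q)+uy*np.sin(q))) for e in(-1,1) for z in(88,100,112) for q in np.linspace(0,6.28,24)]
            ~~~~^^^^^^^^^^^^^^^^^^^^^^^^^^^^^^^^^^^^^^^^^^^^^^^^^^^^^^^^^^^^^^^^^^^^^^^^^^^^^^^^^^^^^^^^^^^^^^^^^^^^^^^^^^^^^^^^^^^^^^^^^^^^^^^^^^^^^
  File "h.py", line 12, in proj
    k=bot.calibration(c);p=np.array(k["intrinsics"])@(np.array(k["R"])@np.array(X,float)+np.array(k["t"]).ravel());return p[:2]/p[2]
ValueError: time passes only in moves, steps and waits
```

```bash
cat > exp.py <<'E'
from plan import *
def pj(K,X): p=np.array(K["intrinsics"])@(np.array(K["R"])@X+np.array(K["t"]).ravel());return p[:2]/p[2]
E
python3 -c "
from exp import *
np.set_printoptions(precision=1,suppress=True,linewidth=200)
im=cv2.imread('pics/w13.png');g=cv2.cvtColor(im,cv2.COLOR_BGR2GRAY).astype(int)
print('rows 125-165 cols 230,233,245,254,262,274,277');print(np.c_[np.arange(126,164),g[126:164][:,[230,232,234,245,254,262,272,274,276,278]]])
print('row 146',list(zip(range(220,292),g[146,220:292])))
"
python3 - <<'E'
from exp import *
np.set_printoptions(precision=1,suppress=True)
bot.grab_frame('scene');K=bot.calibration('scene');W=bot.calibration('wrist')
for n in('ubolt_center','bow_inside'):
  print(n,[(q['location'],round(q['confidence'],2)) for q in bot.spot_point('scene',n)[:3]],pj(K,np.array([630.9,42.4,127.5-(33.25 if n[0]=='u' else 0)])))
for y,z in((38.4,131.5),(42.4,135.5),(42.4,127.5),(46.4,131.5),(46.4,86.5)): print(y,z,pj(W,np.array([630.9,y,z])))
print(bot.sense()['tool_pos'])
E
```

```text
rows 125-165 cols 230,233,245,254,262,274,277
[[126 187 191 193 142 152 152 149 186 182 181]
 [127 186 190 192 142 153 152 150 186 182 180]
 [128 187 191 193 142 154 152 149 187 183 181]
 [129 185 191 194 141 154 152 158 186 183 180]
 [130 186 191 194 142 153 152 167 187 184 180]
 [131 185 190 192 143 153 153 167 187 183 180]
 [132 185 190 192 140 153 152 167 188 185 181]
 [133 186 191 192 141 154 151 168 186 179 179]
 [134 185 187 184 142 152 152 167 177 153 166]
 [135 184 190 149 140 153 152 164 140  98 169]
 [136 181 175  88 141 154 152 146  89  68 153]
 [137 178 133  67 141 152 151 103  67  69  97]
 [138 163  95  69 141 153 152  66  67  67  69]
 [139 131  68  69 141 153 152  61  69  68  69]
 [140  95  69  69 141 153 153  54  66  66  69]
 [141  76  84  79 142 152 152  50  68  75  83]
 [142  89 110 104 122 134 134  87  94  99 110]
 [143 110 126 122 126 126 131 137 138 125 132]
 [144 134 137 135 167 161 167 166 172 147 146]
 [145 144 141 143 187 185 187 182 184 164 152]
 [146 144 141 152 188 188 191 185 185 174 155]
 [147 145 143 153 187 187 186 185 184 177 158]
 [148 143 141 153 18
[... 1895 characters left out ...]
int64(185)), (273, np.int64(185)), (274, np.int64(185)), (275, np.int64(184)), (276, np.int64(174)), (277, np.int64(156)), (278, np.int64(155)), (279, np.int64(157)), (280, np.int64(158)), (281, np.int64(150)), (282, np.int64(130)), (283, np.int64(147)), (284, np.int64(189)), (285, np.int64(185)), (286, np.int64(183)), (287, np.int64(189)), (288, np.int64(192)), (289, np.int64(224)), (290, np.int64(244)), (291, np.int64(244))]
ubolt_center [([314.3, 209.5], 0.53)] [313.7 207.5]
bow_inside [([195.5, 227.7], 0.71), ([314.3, 194.8], 0.59)] [315.1 195.3]
38.4 131.5 [254.6 152.1]
42.4 135.5 [255.2 147.6]
42.4 127.5 [255.2 146.1]
46.4 131.5 [255.8 141.6]
46.4 86.5 [255.7 135.6]
[635.3  -8.1 195.2]
```

The close-up profile matches an upright, seated U-bolt: crown rows 142 to 152.7 against 141.6 to 152.1 expected, width 55.3 px as expected. I'll confirm the height by touching the bow top lightly with shut fingers.

```bash
python3 -c "
from plan import *
plan([630.9,42.4,175],6.2,0)"
```

```text
0, 0.084, 0.002, 0.034, -0, -0, -0,
0, 0.085, 0.001, 0.033, -0, -0, -0 
--
```

drive_tool --deltas '[0,0.03,0.001,0,0,0,0,0,0.06,0.001,0,0,0,0,0,0.055,0.001,0.01,0,0,0,0,0.024,0,0.03,0,0,0,0,0,0,0.04,0,0,0,0,0,0,0.04,0,0,0,0,0,0,0.03,0,0,0,0,0,0,0.015,0,0,0,0,0,0,0,0,0,0,0,0,0,0,0,0,0]' --newtons 20

```text
time_s: 18.4
tool_pos: [631.1, 41.8, 146.0]
orientation: [0.668, 0.744, 0.0, 0.0]
force: [-0.0, 0.4, -0.2]
width: 4.8
grip_force: 0.0
```

drive_tool --deltas '[0,0.002,0,0.01,0,0,0,0,0,0,0.01,0,0,0,0,0,0,0.006,0,0,0,0,0,0,0,0,0,0,0,0,0,0,0,0,0]'

```text
time_s: 18.9
tool_pos: [630.8, 42.8, 138.1]
orientation: [0.668, 0.744, 0.0, -0.0]
force: [0.6, 0.4, 0.5]
width: 0.6
grip_force: 0.0
```

drive_tool --deltas '[0,0,0,0.003,0,0,0,0,0,0,0.003,0,0,0,0,0,0,0,0,0,0]'

```text
time_s: 19.2
tool_pos: [630.7, 42.8, 136.2]
orientation: [0.668, 0.744, -0.0, -0.0]
force: [0.2, -0.1, -0.0]
width: 0.3
grip_force: 0.0
```

drive_tool --deltas '[0,0,0,0.003,0,0,0,0,0,0,0,0,0,0,0,0,0,0,0,0,0]'

```text
time_s: 19.5
tool_pos: [630.9, 42.8, 135.7]
orientation: [0.668, 0.744, 0.0, 0.0]
force: [-0.2, -0.0, 4.5]
width: 0.1
grip_force: 1.7
```

drive_tool --deltas '[0,0,0,0.004,0,0,0,0,0,0,0,0,0,0,0,0,0,0,0,0,0]'

```text
time_s: 19.8
tool_pos: [631.0, 42.8, 135.3]
orientation: [0.668, 0.744, 0.0, 0.0]
force: [-3.1, 0.1, 11.1]
width: 0.6
grip_force: 5.1
```

drive_tool --deltas '[0,0,0,0.002,0,0,0,0,0,0,0,0,0,0,0,0,0,0,0,0,0]'

```text
time_s: 20.1
tool_pos: [631.1, 42.8, 135.1]
orientation: [0.668, 0.744, 0.0, 0.0]
force: [-5.4, 0.4, 13.1]
width: 0.3
grip_force: 6.9
```

The bow top is at 135.3 mm under load (135.5 expected), so it is fully home. Backing off for a last numeric check.

drive_tool --deltas '[0,0,0,-0.01,0,0,0,0,0,0,-0.03,0,0,0,0,0,0,-0.06,0,0,0,0,-0.03,0,-0.06,0,0,0,0,-0.06,0,-0.04,0,0,0,0,-0.06,0,0,0,0,0,0,-0.02,0,0,0,0,0,0,0,0,0,0,0,0,0,0,0,0,0,0,0,0,0,0,0,0,0]'

```text
$.deltas: bad value
```

Run:
```python
from exp import *
np.set_printoptions(precision=1,suppress=True)
W=bot.calibration('wrist');im=bot.grab_frame('wrist');g=cv2.cvtColor(im,cv2.COLOR_BGR2GRAY).astype(int)
e=[pj(W,np.array([630.9,y,z])) for y,z in((38.4,131.5),(46.4,131.5),(46.4,86.5))];print(e,bot.sense()['tool_pos'])
c=int(e[0][0]);r=int(e[1][1]);print(r-8,g[r-8:r+20,c]);print([q['rect'] for q in bot.outline_of('wrist','ubolt_center')[:2]])
a=np.radians(6.2)
for sgn in(-1,1):
  p=pj(W,np.array([630.9+sgn*18.5*np.cos(a),42.4+sgn*18.5*np.sin(a)+4,86.5]));col=int(round(p[0]));print('leg',p,int(p[1])-8,g[int(p[1])-8:int(p[1])+8,col])
```

```text
[array([252.4, 248.2]), array([253.7, 236.5]), array([253.9, 211.7])] [631.1  42.8 135.1]
228 [16 13 15 14 15 13 12 14 12 16 14 15 14 16 13 16 14 14 15 13 16 12 14 13
 15 14 14 14]
[[222.7, 210.6, 289.5, 242.1]]
leg [229.4 211.8] 203 [186 187 186 185 187 186 183 145  82  67  67  66  67  67  67  66]
leg [278.3 211.7] 203 [181 180 181 179 180 182 176 131  67  68  67  67  69  69  67  67]
```

drive_tool --deltas '[0,0,0,-0.01,0,0,0,0,0,0,-0.03,0,0,0,0,0,0,-0.06,0,0,0,0,-0.03,0,-0.06,0,0,0,0,-0.06,0,-0.04,0,0,0,0,-0.06,0,0,0,0,0,0,-0.02,0,0,0,0,0,0,0,0,0,0,0,0,0,0,0,0,0,0,0]'

```text
time_s: 21.1
tool_pos: [635.7, -8.2, 192.5]
orientation: [0.668, 0.744, -0.0, -0.001]
force: [-0.2, 0.4, 0.1]
width: 0.5
grip_force: 0.0
```

Run:
```python
from exp import *
np.set_printoptions(precision=1,suppress=True)
W=bot.calibration('wrist');im=bot.grab_frame('wrist');g=cv2.cvtColor(im,cv2.COLOR_BGR2GRAY).astype(int)
e=[pj(W,np.array([630.9,y,z])) for y,z in((38.4,131.5),(46.4,131.5))];print(e,bot.sense()['tool_pos'])
c=int(e[0][0]);r=int(e[1][1]);print(r-8,g[r-8:r+20,c])
a=np.radians(6.2)
for sgn in(-1,1):
  p=pj(W,np.array([630.9+sgn*18.5*np.cos(a),42.4+sgn*18.5*np.sin(a)+4,86.5]));col=int(round(p[0]));print('leg',p,int(p[1])-8,g[int(p[1])-8:int(p[1])+8,col])
```

```text
[array([254.1, 152.2]), array([255.2, 141.6])] [635.8  -7.8 192.7]
133 [153 152 154 153 154 153 152 153 152 132 133 170 188 189 187 186 188 191
 190 171 153 153 153 154 152 155 152 153]
leg [234.4 135.6] 127 [188 187 188 188 189 188 186 158  99  68  68  70  68  67  79 102]
leg [276.1 135.5] 127 [181 181 181 181 182 182 177 148  95  69  69  67  70  68  85 112]
```

Crown rows 142 to 152 and both legs at row 135 match the upright, home prediction, so I'm handing in.

```bash
python3 -c "
from cell import bot
print(bot.finish_job())"
```

```text
the job is handed in; nothing more can be done
None
```

The U-bolt is fitted to the middle bracket, upright and home by height and camera checks, and the job was handed in at about 21 s; the highest push I read was about 21 N, but I did not clearly feel the 8–20 N tongue resistance on the way in.

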